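# Set the lens bench to its mark and press a lens barrel into the V-block

## Task

Set up the small lens bench for an inspection: swing the carriage's clamp lever fully out to free it, slide the carriage along the rail until its pointer is in line with the index fin on the bench, and swing the lever back to lock it there. Then take the black lens barrel from its wire rest and lay it lengthwise in the V-block on the carriage, about centred, either way round, and finish while still holding it pressed down, with a light thumb's push (about 5 to 20 N), so that the barrel bears firmly on both faces of the V. Do not let go at the end, and leave the loupe, the lens cap and the nylon roller where they lie.

Things in the scene. Friction and masses are not known exactly. Their poses are not given: they have to be found in the camera images.
- bench: Lens bench, fixed to the workbench in each run: flat aluminium base plate 100 (x) x 275 (y) x 8 mm with a dark rail along its own y axis. Origin on the underside, under the rail's centre line and level with the index fin along the rail; the plate reaches from y = -90 to y = +185 mm. Its own x axis points roughly away from the robot, y roughly to the robot's left, z up.
- carriage (a joint): Position of the carriage along the rail, m: 0 = pointer in line with the index fin, positive toward the bench's +y (left); it starts at 0.05 to 0.12; stops at -0.045 and +0.140. The free carriage resists with about 5 N; locked, the brake holds it against some 20 N.
- mark (a point): Tip of the index fin, a thin upright steel fin (3 mm thick along the rail) on the far (+x) edge of the bench, 50 mm above the workbench.
- pointer (a point): Tip of the carriage's pointer, a thin steel fin (3 mm thick) on the far (+x) side of the carriage, 50 mm above the workbench. In line when it has the same bench y as the mark; they then stand 4 mm apart in x.
- clamp (a joint): Angle of the clamp lever about its vertical pivot, rad: 0 = locked, arm lying along the rail pointing to the bench's +y; 1.571 = fully out (free, against a stop), arm pointing to the bench's -x (toward the robot). Turns counter-clockwise from above as it opens; stays where it is left (about 0.08 N m friction); the brake bites below about 0.5 rad. Pushing the pin toward -y when the lever is fully out pushes the free carriage along.
- clamp_pin (a point): Centre of the top of the lever's upright round black pin (a sleeve that turns freely on its axis): 14 mm diameter, 25 mm high (41 to 66 mm above the workbench), 60 mm from the pivot. The arm below it is 11 mm wide, its top 41 mm above the workbench.
- clamp_pivot (a point): Top of the lever's hub on the pivot axis, 43 mm above the workbench, on an ear on the near (-x) side of the carriage; 62 mm from the V-block's centre line, at the same bench y as the V-block's centre. Moves with the carriage.
- v_block: Steel V-block fixed on top of the carriage: 28 mm wide (bench x), 50 mm long (bench y). Its origin is the centre of its underside, on the carriage top 36 mm above the workbench; the 90 degree V is open to the top and runs along bench y; the bottom of the V is 62 mm and its upper edges 75.5 mm above the workbench; 31 mm wide over the upper edges, so fingers on the barrel's sides pass outside it. Axes as the bench.
- v_face_near: The V face on the near (-x) side, a steel strip sloping 45 degrees. Same origin and axes as the V-block.
- v_face_far: The V face on the far (+x) side, a steel strip sloping 45 degrees. Same origin and axes as the V-block.
- v_seat (a point): Where the middle of the lens barrel's axis lies when seated and centred in the V: 84.9 mm above the workbench, over the middle of the V-block. Axes as the bench: y along the V, x across. Moves with the carriage. A barrel held slightly off the middle rubs and hangs on one face only, until it is shifted sideways or let settle.
- lens: Black lens barrel, 76 mm long, feels as a plain cylinder of 32.4 mm diameter over 72 mm of length, 60 to 120 g. Origin at the centre of its front end; its own z axis runs along the barrel. It starts lying level on the wire rest.
- lens_mid (a point): Middle of the lens barrel, on its axis, 36 mm from its origin; at the start 44 mm above the workbench.
- lens_rest: Fixed wire rest the lens starts on: base plate 64 x 64 x 6 mm, two steel rods along its own y axis (18 mm apart, 30 mm high at the top, 24 mm wide over all) on which the barrel lies along y. Origin: centre of the underside.
- loupe: Bystander: black loupe, 37 mm diameter x 28 mm. Origin: centre of the underside.
- lens_cap: Bystander: flat black lens cap, 34 mm diameter x 8 mm. Origin: centre of the underside.
- nylon_roller: Bystander: white nylon roller, 21 mm diameter x 26 mm, standing. Origin: centre of the underside.
There are look-alikes about, which are no part of the job. Leave any blue, green or yellow look-alike of the lens alone.

How it is judged:
By the outcome, as a careful person would: the job done as asked, in the order asked, and still so for the second after the job is handed in, while the arm keeps its last pose, push and grip.
It also fails if it takes over 61 s, if anything falls off the work surface, if the arm or the gripper's body presses on something with over 40 N, if the wrist force passes 120 N, or if a joint passes its speed limit or range.

## Robot

A 6-joint arm with a two-finger parallel gripper is mounted at the origin on a cart in front of the work surface, level with it; the furniture and walls round the work are solid. World frame = base frame: x ahead of the robot, y to its left, z up, the work surface at z = 0. Lengths are in m, angles in rad, forces in N, time in s.
With the tool pointing down it reaches from about 0.35 to 0.975 m from the base axis. Payload 17.4 kg.
Tool frame: the origin (TCP) lies midway between the tips of the shut fingers; the grasp point (between the pads) lies 19 mm behind it; z points along the fingers, y is the direction in which the jaws open and shut (so a half turn about z gives the same grasp; the last joint's range is limited). The gripper opens to 85 mm and grips with 20 to 120 N. Pads are 22 mm wide; open, the fingers measure 114 mm over their backs; the gripper's body (76 mm by 85 mm) begins 54 mm behind the grasp point. The pads swing forward as they close: fully open they stand 13 mm farther back than shut.
Start: joints at [-1.227, 0.116, 1.442, -0, 1.584, -0.038], TCP at [0.251, -0.626, 0.231] pointing down, gripper open.
Joint ranges: [-2.83, 2.83], [-0.83, 2.19], [0.07, 2.5], [-1.14, 4.28], [0.01, 3], [-2.97, 2.97]. Speed limits (rad/s): [1.89, 1.89, 2.22, 3.14, 3.14, 3.14].

## Interface

Orientations are given as [roll, pitch, yaw] about the fixed x, y, z axes, in that order (R = Rz(yaw) Ry(pitch) Rx(roll)).
In Python, from station import manip gives the robot as it stands.
- The arm moves only by the tool step_arm, never from a script. Its argument "series" is a list of rows, each a list of 7 numbers: the shift along the tool's x, y, z in mm, then the turn, a rotation vector about the tool's x, y, z in rad, then the gripper's target within -1 to 1 (shut at 1, half-way at 0, fully open at -1). In form: [[dx, dy, dz, wx, wy, wz, claw], ...]. A call has 1 to 12 rows; each row shifts and turns the commanded pose from where the row before left it, along the tool's axes as they then stand; what a row does not reach is not made up. A row lasts 1/10 s, in which the tool goes at most 50 mm and 8.59 degrees, less where a joint would pass 70% of its speed; a pose out of reach is approached as far as the arm can. A call is refused whole if a number of a shift passes 50 or a number of a turn 0.15, either way. A call with a gripper value outside its range is refused whole. The fingers move at their own pace and stop on an object; "force" is the grip in N (left out, the last holds). Time passes only in rows, so rows that do not move let the fingers close. It gives the time, the measured TCP pose, the force and the opening at its end, in the units of the state.
- manip.read_state(): the state, without advancing time (a new reading comes with each control period).
- manip.grab_frame(name): name is "scene" or "top" or "wrist"; returns a dict with "image" (400x640x3 uint8, red, green, blue), "z_map" (400x640 float32, m along the optical axis (not along the pixel's ray), 0 where there is no reading), "fx", "fy", "cx", "cy" (pixels), "world_from_camera" (4x4, takes a point from camera to world coordinates). Camera axes: x right, y down, z forward; pixel columns grow to the right and rows downward; lengths in m; the calibration is good to about 2 mm. A picture is of the moment at which its call begins.
- manip.close_job(): hands the job in, once; it reports no verdict.
Trained networks look in the newest picture that a camera, given by its name, has taken for a name from the list of things; names that differ only in an ending like _2 or _b are one class to them, and where a whole thing is asked for, a point or a joint stands for the part that bears it (a point fixed in the world has none). Each returns a list of dicts, best first, with "confidence" (0 to 1); they miss things now and then, are a little off and sometimes report something else, mostly with a low value. They report only what shows in the picture. A call takes as long as a camera call. They do not tell look-alikes from the thing itself.
- manip.spot_in(query, camera): "uv" ([column, row] in pixels, amid what is visible of it).
- manip.masks_of(query, camera): "pixels" (400x640 bool, what is visible of it) and "uv" ([column, row] in pixels, amid what is visible of it).
- manip.place_of(query, camera): "uv" ([column, row] in pixels: a listed point, or the origin of a listed thing).
The state is a dict: "t": time; "joint_positions": joint angles; "joint_vel": joint speeds; "joint_efforts": joint torques, N m; "tcp_pos": TCP position; "orientation": TCP orientation; "force": force on the tool from outside, world axes, zero at the start; "torque": the same for the moment, N m; "opening": opening from 0.0 (shut) to 1.0 (fully open).
Only numpy, scipy, OpenCV 4.12 (cv2) and the standard library are available. Lean on these libraries where they do the work, as an engineer would, in place of code of your own. Each camera call takes 0.05 s, during which the arm holds its last target. There are 200 camera calls.

## Working session

There is one attempt and no reset: what is moved stays moved. The work goes in short steps, Python scripts to look and compute and a tool call to move; the robot and the scene stay as the last step left them, time stands still between calls to the robot, and variables do not carry over. Pictures are saved under pics/ and viewed, about 8 in all and at most 12, crops included, and the job is handed in when it is done.

Besides the shell and the picture viewer there is one more tool, called after "Call:" in YAML: its name, and indented under it one key for each argument. step_arm: Moves the arm, as the interface text tells. Its arguments: {"type":"object","properties":{"series":{"type":"array","items":{"type":"array","items":{"type":"number"}}},"force":{"type":"number"}},"required":["series"]}

```bash
ls; mkdir -p pics; cat > h.py <<'E'
import numpy as np, cv2
from station import manip
def grab(n): return manip.grab_frame(n)
def ray(f,uv):
    T=np.array(f["world_from_camera"]);d=np.array([(uv[0]-f["cx"])/f["fx"],(uv[1]-f["cy"])/f["fy"],1.0])
    return T[:3,3],T[:3,:3]@d
def atz(f,uv,z):
    o,d=ray(f,uv);return o+d*(z-o[2])/d[2]
def dep(f,uv):
    u,v=int(round(uv[0])),int(round(uv[1]));w=f["z_map"][max(v-1,0):v+2,max(u-1,0):u+2];w=w[w>0]
    if len(w)==0:return None
    o,d=ray(f,uv);return o+d*np.median(w)
def save(f,name): cv2.imwrite("pics/"+name,cv2.cvtColor(f["image"],cv2.COLOR_RGB2BGR))
E
python3 - <<'E'
from h import *
np.set_printoptions(precision=4,suppress=True)
print(manip.read_state())
Z=dict(mark=.05,pointer=.05,clamp_pin=.066,clamp_pivot=.043,v_seat=.0849,lens_mid=.044,lens_rest=0,lens=.044,bench=0,v_block=.036,loupe=0,lens_cap=0,nylon_roller=0)
ims=[]
for c in("scene","top"):
    f=grab(c);save(f,c+"0.png");
    print(c,np.array(f["world_from_camera"])[:3,3],f["fx"])
    for q,z in Z.items():
        for r in manip.place_of(q,c)[:4]:
            print(q,np.round(r["uv"],1),round(r["confidence"],2),"atz",atz(f,r["uv"],z),"dep",dep(f,r["uv"]))
    ims.append(f["image"])
im=cv2.resize(np.vstack(ims),(800,1000))
E
```

```text
pics
{'t': 0.0, 'joint_positions': array([-1.2268,  0.1164,  1.4423, -0.    ,  1.584 , -0.0378]), 'joint_vel': array([-0.0005, -0.0001,  0.0008,  0.0003,  0.0005, -0.0006]), 'joint_efforts': array([ -0.0011, -73.1982, -63.2492,  -0.0001,   0.0062,  -0.    ]), 'tcp_pos': array([ 0.2514, -0.6262,  0.2306]), 'orientation': array([-3.1405, -0.    ,  0.3818]), 'force': array([ 0.4524, -1.1539,  0.5398]), 'torque': array([-0.0319,  0.0365,  0.0365]), 'opening': 0.9983660005719939}
scene [-0.228   0.7564  0.5569] 450.8031664915047
mark [272.  208.8] 0.74 atz [ 0.6344 -0.0196  0.05  ] dep [ 0.7111 -0.0887  0.0049]
mark [256.7 214. ] 0.26 atz [0.6403 0.0316 0.05  ] dep [0.6021 0.0635 0.0723]
pointer [256.1 216. ] 0.82 atz [0.6316 0.0414 0.05  ] dep [ 0.7081 -0.0222  0.0049]
clamp_pin [264. 231.] 0.57 atz [0.5237 0.1095 0.066 ] dep [0.5245 0.1088 0.0655]
clamp_pivot [278.7 230.6] 0.57 atz [0.5322 0.0532 0.043 ] dep [0.5309 0.0544 0.0439]
clamp_pivot [319.7 209.2] 0.56 atz [ 0.542  -0.1162  0.043 ] dep [ 0.6044 -0.1869  0.0014]
v_seat [262.6 209.8] 0.71 atz [0.5888 0.0541 0.0849] dep [ 0.7335 -
[... 2385 characters left out ...]
 [ 0.354  -0.1736  0.0037]
lens [394.6 232.1] 0.57 atz [ 0.4353 -0.227   0.044 ] dep [ 0.4352 -0.2289  0.0321]
lens [443.1 171.1] 0.57 atz [ 0.5682 -0.3316  0.044 ] dep [ 0.5739 -0.3434  0.0013]
bench [296.7 164.1] 0.74 atz [ 0.5862 -0.0114  0.    ] dep [ 0.5828 -0.013   0.0226]
v_block [238.  183.2] 0.73 atz [0.5372 0.1138 0.036 ] dep [0.5344 0.1079 0.0642]
v_block [271.4 158.9] 0.69 atz [0.5917 0.0418 0.036 ] dep [0.5874 0.0383 0.0629]
loupe [386.2 147.3] 0.67 atz [ 0.6272 -0.2148  0.    ] dep [ 0.6227 -0.2115  0.0236]
lens_cap [341.7 229.3] 0.58 atz [ 0.4395 -0.1153  0.    ] dep [ 0.4395 -0.1152  0.0016]
nylon_roller [194.7 241.3] 0.46 atz [0.4081 0.2155 0.    ] dep [0.409  0.2083 0.0235]
```

```bash
python3 - <<'E'
import cv2
t=cv2.imread("pics/top0.png");cv2.imwrite("pics/top0c.png",cv2.resize(t[100:320,160:500],(800,518),interpolation=cv2.INTER_CUBIC))
E
```

```text
(no output)
```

View pics/top0c.png

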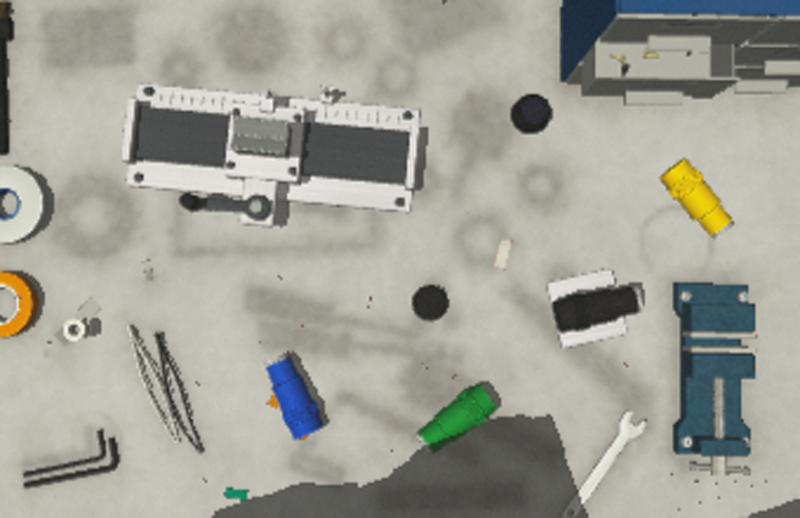

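View pics/scene0.png

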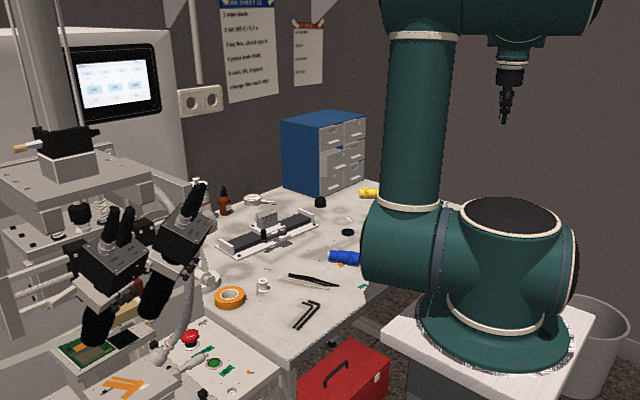

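The top view shows, in full-frame pixels, the black barrel on its white rest at about (413,230). The look-alikes are blue (285,269), green (354,279) and yellow (456,184), and the loupe (386,148) and cap (342,229) are also black. The barrel on the rest is my choice. A vise stands to its right at about (465,255). Next I measure the axes.

```bash
python3 - <<'E'
from h import *
np.set_printoptions(precision=4,suppress=True)
f=grab("top");H,W=f["z_map"].shape
uu,vv=np.meshgrid(np.arange(W),np.arange(H));z=f["z_map"].astype(float)
P=np.stack([(uu-f["cx"])/f["fx"]*z,(vv-f["cy"])/f["fy"]*z,z],-1);T=np.array(f["world_from_camera"])
P=P@T[:3,:3].T+T[:3,3];ok=z>0
np.save("P.npy",P)
def box(x0,x1,y0,y1,z0,z1):return ok&(P[...,0]>x0)&(P[...,0]<x1)&(P[...,1]>y0)&(P[...,1]<y1)&(P[...,2]>z0)&(P[...,2]<z1)
def rect(m,n):
    q=(P[m][:,:2]*1000).astype(np.float32);r=cv2.minAreaRect(q);print(n,len(q),r,"mean",q.mean(0),"z",np.median(P[m][:,2]))
print("table z",np.median(P[box(.3,.7,-.1,0,-.02,.005)][:,2]))
m=box(.5,.68,-.12,.21,.0045,.06)
n,l,s,c=cv2.connectedComponentsWithStats(m.astype(np.uint8));k=1+np.argmax(s[1:,4]);rect(l==k,"bench")
rect(box(.56,.62,0,.09,.055,.09),"vblock")
for zz in((.030,.04),(.04,.048),(.055,.07)): rect(box(.5,.55,0,.14,*zz),"lever%s"%(zz,))
m=box(.38,.49,-.33,-.2,.045,.08);q=P[m][:,:2]
rect(m,"lens");u,s,v=np.linalg.svd(q-q.mean(0),full_matrices=False);print("axis",v[0],P[m][:,2].max())
rect(box(.36,.51,-.30,-.19,.003,.012),"rest")
for r in manip.masks_of("lens_rest","top")[:1]: mm=r["pixels"]&ok&(P[...,2]<.015)&(P[...,2]>.002);rect(mm,"restmask")
for n,b in dict(vise=(.3,.47,-.47,-.335),cab=(.6,.8,-.6,-.26),all_=(.35,.62,-.32,0.0)).items():
    m=box(*b,.01,.5);print(n,P[m].max(0),P[m].min(0))
c=f["image"][190:280,370:490];cv2.imwrite("pics/lens.png",cv2.cvtColor(cv2.resize(c,(720,540),interpolation=cv2.INTER_CUBIC),cv2.COLOR_RGB2BGR))
E
```

```text
table z 0.0013003954208208324
bench 5306 ((580.1342163085938, 35.872520446777344), (278.49627685546875, 136.23526000976562), 88.23921203613281) mean [583.5239  35.9308] z 0.02082957629081139
vblock 361 ((589.708740234375, 40.90431213378906), (50.173492431640625, 30.51386833190918), 84.99424743652344) mean [589.7534  40.073 ] z 0.06929326621609044
lever(0.03, 0.04) 195 ((531.4739990234375, 65.60313415527344), (73.0013198852539, 37.72425079345703), 89.08012390136719) mean [531.999   49.5737] z 0.034181643030750775
lever(0.04, 0.048) 159 ((527.6986694335938, 70.97442626953125), (20.059247970581055, 73.85531616210938), 0.7546930313110352) mean [528.5033  62.284 ] z 0.04217039426683622
lever(0.055, 0.07) 40 ((530.9443969726562, 105.36912536621094), (13.841377258300781, 12.299073219299316), 64.52521514892578) mean [530.5676 104.8838] z 0.06549597594574713
lens 495 ((438.18157958984375, -267.05206298828125), (32.72755813598633, 77.12135314941406), 9.482215881347656) mean [ 439.254  -264.3638] z 0.05617759575688841
axis [-0.2278  0.9737] 0.06250899444219937
rest 803 ((435.6850280761719, -244.69253540039062), (108.84376525878906, 148.6614227294922), 89.80033874511719) mean [ 438.1859 -249.2138] z 0.004549738186961805
restmask 410 ((438.7187194824219, -264.8702392578125), (66.91022491455078, 64.55501556396484), 13.290716171264648) mean [ 441.0746 -264.8708] z 0.0059005407315777525
vise [ 0.4637 -0.3463  0.0517] [ 0.3006 -0.4134  0.01  ]
cab [ 0.8    -0.26    0.2417] [ 0.6147 -0.4869  0.0102]
all_ [ 0.6199 -0.      0.109 ] [ 0.35  -0.319  0.01 ]
```

View pics/lens.png

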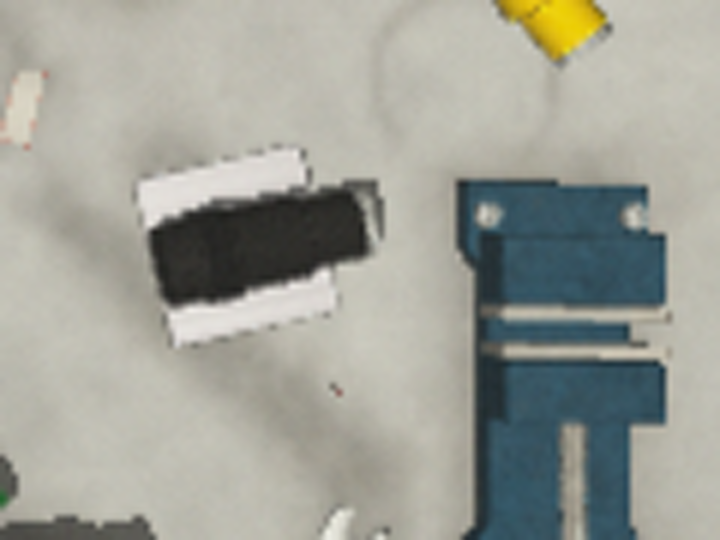

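The crop shows the black barrel at about (260,245), lying on the white rest, with the vise clear of it to the right; the choice is right. I'll write a row planner and approach the pin from above.

```bash
cat >> h.py <<'E'
def plan(wps,start=None,claw=-1,step=40,turn=.1):
    """wps: list of (x,y,z m,yaw,[claw]); prints rows (tool axes), tool straight down."""
    s=manip.read_state();p=np.array([*(np.array(s["tcp_pos"])*1000),s["orientation"][2]]) if start is None else np.array(start,float)
    rows=[]
    for w in wps:
        g=np.array([w[0]*1000,w[1]*1000,w[2]*1000,w[3]]);c=w[4] if len(w)>4 else claw
        d=g-p;d[3]=(d[3]+np.pi)%(2*np.pi)-np.pi;g[3]=p[3]+d[3];st=w[5] if len(w)>5 else step
        n=max(1,int(np.ceil(max(np.linalg.norm(d[:3])/st,abs(d[3])/turn))))
        for i in range(n):
            e=(g-p)/(n-i);c_,s_=np.cos(p[3]),np.sin(p[3])
            r=[round(c_*e[0]+s_*e[1],1),round(s_*e[0]-c_*e[1],1),round(-e[2],1),0,0,round(-e[3],3),c];rows.append(r)
            p=p+np.array([c_*r[0]+s_*r[1],s_*r[0]-c_*r[1],-r[2],-r[5]])
    for i in range(0,len(rows),12):print(str(rows[i:i+12]).replace(" ",""))
E
python3 -c "
from h import *
plan([(.51,.07,.23,1.48)])"
```

```text
[[np.float64(26.3),np.float64(-28.9),np.float64(0.1),0,0,np.float64(-0.058),-1],[np.float64(27.9),np.float64(-27.4),np.float64(0.1),0,0,np.float64(-0.058),-1],[np.float64(29.5),np.float64(-25.7),np.float64(0.1),0,0,np.float64(-0.058),-1],[np.float64(30.9),np.float64(-24.0),np.float64(0.1),0,0,np.float64(-0.058),-1],[np.float64(32.2),np.float64(-22.1),np.float64(0.1),0,0,np.float64(-0.058),-1],[np.float64(33.5),np.float64(-20.2),np.float64(0.1),0,0,np.float64(-0.058),-1],[np.float64(34.6),np.float64(-18.3),np.float64(0.1),0,0,np.float64(-0.058),-1],[np.float64(35.6),np.float64(-16.2),np.float64(0.0),0,0,np.float64(-0.058),-1],[np.float64(36.4),np.float64(-14.1),np.float64(0.1),0,0,np.float64(-0.058),-1],[np.float64(37.2),np.float64(-12.0),np.float64(0.0),0,0,np.float64(-0.058),-1],[np.float64(37.8),np.float64(-9.8),np.float64(0.1),0,0,np.float64(-0.058),-1],[np.float64(38.4),np.float64(-7.6),np.float64(0.0),0,0,np.float64(-0.058),-1]]
[[np.float64(38.7),np.float64(-5.4),np.float64(0.1),0,0,np.float64(-0.057),-1],[np.float64(39.0),np.float64(-3.1),np.float64(0.0),0,0,np.float64(-0.058),-1],[np.float64(39.1),np.float64(-0.9),np.float64(0.1),0,0,np.float64(-0.057),-1],[np.float64(39.1),np.float64(1.3),np.float64(0.0),0,0,np.float64(-0.058),-1],[np.float64(38.9),np.float64(3.6),np.float64(0.1),0,0,np.float64(-0.057),-1],[np.float64(38.7),np.float64(5.8),np.float64(0.0),0,0,np.float64(-0.058),-1],[np.float64(38.2),np.float64(8.1),np.float64(0.1),0,0,np.float64(-0.057),-1]]
```

Call:
step_arm:
  series:
    - [26,-29,0,0,0,-0.058,-1]
    - [28,-27,0,0,0,-0.058,-1]
    - [30,-26,0,0,0,-0.058,-1]
    - [31,-24,0,0,0,-0.058,-1]
    - [32,-22,0,0,0,-0.058,-1]
    - [34,-20,0,0,0,-0.058,-1]
    - [35,-18,0,0,0,-0.058,-1]
    - [36,-16,0,0,0,-0.058,-1]
    - [36,-14,0,0,0,-0.058,-1]
    - [37,-12,0,0,0,-0.058,-1]
    - [38,-10,0,0,0,-0.058,-1]
    - [38,-8,0,0,0,-0.058,-1]

```text
t: 2.7
tcp_pos: [0.4158, -0.185, 0.2316]
orientation: [3.141, -0.0, 1.08]
force: [0.5, -0.6, -0.3]
opening: 1.0
```

Call:
step_arm:
  series:
    - [39,-5,0,0,0,-0.058,-1]
    - [39,-3,0,0,0,-0.058,-1]
    - [39,-1,0,0,0,-0.058,-1]
    - [39,1,0,0,0,-0.058,-1]
    - [39,4,0,0,0,-0.058,-1]
    - [39,6,0,0,0,-0.058,-1]
    - [38,8,0,0,0,-0.058,-1]
    - [0,0,0,0,0,0,-1]

```text
t: 3.5
tcp_pos: [0.5117, 0.0736, 0.231]
orientation: [-3.141, -0.001, 1.489]
force: [-0.2, 0.4, -0.2]
opening: 1.0
```

```bash
sed -i 's/rows.append(r)/r=[float(a) for a in r];rows.append(r)/' h.py; python3 - <<'E'
from h import *
np.set_printoptions(precision=4,suppress=True)
f=grab("wrist");save(f,"w1.png");T=np.array(f["world_from_camera"]);print(T)
Z=dict(mark=.05,pointer=.05,clamp_pin=.066,clamp_pivot=.043,v_seat=.0849,bench=0,v_block=.036)
for q,z in Z.items():
    for r in manip.place_of(q,"wrist")[:2]:
        print(q,np.round(r["uv"],1),round(r["confidence"],2),"atz",atz(f,r["uv"],z),"dep",dep(f,r["uv"]))
E
```

```text
[[ 0.9967 -0.0778 -0.025   0.5181]
 [-0.0817 -0.9538 -0.2892  0.1464]
 [-0.0013  0.2903 -0.9569  0.3746]
 [ 0.      0.      0.      1.    ]]
mark [428.  243.3] 0.72 atz [ 0.6311 -0.0165  0.05  ] dep [ 0.6476 -0.0402  0.0027]
pointer [433.  200.1] 0.85 atz [0.6356 0.037  0.05  ] dep [0.6361 0.0365 0.0488]
pointer [390.7 196.8] 0.22 atz [0.5879 0.0448 0.05  ] dep [0.5835 0.051  0.0701]
clamp_pin [335.5 147.5] 0.93 atz [0.5289 0.1071 0.066 ] dep [0.5288 0.1072 0.0665]
clamp_pivot [336.3 200.7] 0.77 atz [0.5264 0.043  0.043 ] dep [0.5263 0.0441 0.0466]
v_seat [404.3 209.4] 0.59 atz [0.594  0.0411 0.0849] dep [0.5978 0.0359 0.0705]
bench [380.5 226.6] 0.69 atz [ 0.5843 -0.0117  0.    ] dep [ 0.5803 -0.0022  0.0225]
v_block [389.6 194.5] 0.57 atz [0.5896 0.0433 0.036 ] dep [0.5821 0.0542 0.0717]
v_block [429.5 200.8] 0.21 atz [0.6366 0.0317 0.036 ] dep [0.6315 0.0367 0.0506]
```

View pics/w1.png

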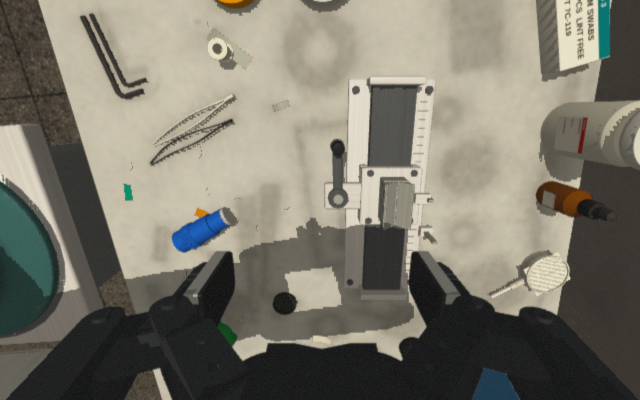

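The wrist view shows the pin (337,147), the hub (338,199), the pointer fin (432,198), the index fin (428,236) and the V-block (397,203). The lever is locked along the rail. Next: refine the bench yaw, then grasp the pin.

```bash
cat >> h.py <<'E'
def cloud(f):
    z=f["z_map"].astype(float);H,W=z.shape;uu,vv=np.meshgrid(np.arange(W),np.arange(H));T=np.array(f["world_from_camera"])
    P=np.stack([(uu-f["cx"])/f["fx"]*z,(vv-f["cy"])/f["fy"]*z,z],-1)@T[:3,:3].T+T[:3,3];P[z<=0]=np.nan;return P
def sel(P,x0,x1,y0,y1,z0,z1):
    a=(P>[x0,y0,z0])&(P<[x1,y1,z1]);return a.all(-1)
def rect(P,m,n):
    q=(P[m][:,:2]*1000).astype(np.float32);r=cv2.minAreaRect(q);print(n,len(q),np.round(r[0],1),np.round(r[1],1),round(r[2],2),"med",np.median(P[m],0))
E
python3 - <<'E'
from h import *
np.set_printoptions(precision=4,suppress=True)
f=grab("wrist");P=cloud(f)
for b,n in (((.54,.63,.08,.2,.018,.03),"rail"),((.54,.66,.085,.2,.004,.03),"plateend"),((.54,.62,0,.1,.055,.09),"vblock"),((.5,.56,.08,.13,.06,.07),"pin"),((.5,.56,.0,.13,.0425,.05),"hub"),((.5,.56,.0,.1,.0405,.05),"hubarm"),((.62,.66,.0,.06,.03,.06),"pointer"),((.61,.66,-.05,.01,.03,.06),"mark")):
    m=sel(P,*b)
    if m.sum()>3: rect(P,m,n)
m=sel(P,.54,.63,.075,.19,.018,.03);q=P[m];
# near/far rail edge per y bin
e=[];ys=np.arange(.08,.185,.006)
for y in ys:
    k=q[abs(q[:,1]-y)<.003]
    e.append((np.percentile(k[:,0],3),np.percentile(k[:,0],97)) if len(k)>5 else (np.nan,)*2)
e=np.array(e);g=np.isfinite(e[:,0]);print("slopes dx/dy",np.polyfit(ys[g],e[g,0],1),np.polyfit(ys[g],e[g,1],1))
plan([(.530,.106,.12,1.48,0),(.530,.106,.047,1.48,0,25)],claw=0)
E
```

```text
rail 3452 [598.4 125.9] [93. 58.] 88.7 med [0.5959 0.1252 0.0229]
plateend 6385 [599.9 142.2] [114.5 119.8] 89.99 med [0.5922 0.129  0.0212]
vblock 1480 [590.1  40.5] [50.3 30.9] 85.37 med [0.5916 0.0426 0.0698]
pin 148 [531.2 105.4] [13.2 12.4] 86.75 med [0.5311 0.106  0.0668]
hub 392 [527.4  73.5] [23.1 78.8] 1.38 med [0.5287 0.0487 0.0439]
hubarm 635 [531.6  65.7] [64.  23.4] 80.41 med [0.5291 0.0566 0.0429]
pointer 250 [628.1  31.5] [56.7 15.8] 89.77 med [0.6242 0.0389 0.0439]
mark 87 [627.  -4.] [ 8.4 37.3] 39.28 med [ 0.6358 -0.0148  0.0378]
slopes dx/dy [0.083  0.5615] [-0.1111  0.6305]
[[12.7,5.3,37.2,0.0,0.0,0.001,0.0],[12.7,5.3,37.1,0.0,0.0,0.001,0.0],[12.6,5.2,37.2,0.0,0.0,0.001,0.0],[0.0,-0.0,24.3,0.0,0.0,-0.0,0.0],[0.0,-0.0,24.3,0.0,0.0,-0.0,0.0],[0.0,-0.0,24.4,0.0,0.0,-0.0,0.0]]
```

Call:
step_arm:
  series:
    - [13,6,37,0,0,0,0]
    - [13,6,37,0,0,0,0]
    - [12,6,37,0,0,0,0]
    - [0,0,24,0,0,0,0]
    - [0,0,24,0,0,0,0]
    - [0,0,24,0,0,0,0]
    - [0,0,0,0,0,0,0]

```text
t: 4.65
tcp_pos: [0.5306, 0.1059, 0.0453]
orientation: [-3.137, 0.001, 1.483]
force: [-1.3, 0.3, 0.2]
opening: 0.502
```

Call:
step_arm:
  series:
    - [0,0,0,0,0,0,1]
    - [0,0,0,0,0,0,1]
    - [0,0,0,0,0,0,1]
    - [0,0,0,0,0,0,1]
  force: 20

```text
t: 5.05
tcp_pos: [0.5329, 0.1065, 0.0497]
orientation: [3.14, -0.0, 1.484]
force: [-0.8, -0.9, 7.5]
opening: 0.152
```

Call:
step_arm:
  series:
    - [0,0,-4,0,0,0,1]
    - [0,0,0,0,0,0,1]
    - [-0.3,-6,0,0,0,-0.1,1]
    - [-0.3,-6,0,0,0,-0.1,1]
    - [-0.3,-6,0,0,0,-0.1,1]
    - [-0.3,-6,0,0,0,-0.1,1]
    - [-0.3,-6,0,0,0,-0.1,1]
    - [-0.3,-6,0,0,0,-0.1,1]

```text
t: 5.85
tcp_pos: [0.497, 0.0983, 0.0515]
orientation: [-3.141, 0.001, 2.088]
force: [5.6, -5.6, -17.3]
opening: 0.153
```

Call:
step_arm:
  series:
    - [0,0,2,0,0,0,1]
    - [-0.3,-6,0,0,0,-0.1,1]
    - [-0.3,-6,0,0,0,-0.1,1]
    - [-0.3,-6,0,0,0,-0.1,1]
    - [-0.3,-6,0,0,0,-0.1,1]
    - [-0.3,-6,0,0,0,-0.1,1]
    - [-0.3,-6,0,0,0,-0.1,1]

```text
t: 6.55
tcp_pos: [0.474, 0.073, 0.051]
orientation: [3.14, 0.002, 2.687]
force: [9.0, -2.2, -6.0]
opening: 0.148
```

Call:
step_arm:
  series:
    - [-0.3,-6,0,0,0,-0.1,1]
    - [-0.3,-6,0,0,0,-0.1,1]
    - [-0.3,-6,0,0,0,-0.1,1]
    - [0,0,0,0,0,0,1]

```text
t: 6.95
tcp_pos: [0.4687, 0.0556, 0.0511]
orientation: [3.141, 0.003, 2.986]
force: [7.8, -3.2, -7.5]
opening: 0.151
```

Call:
step_arm:
  series:
    - [-0.3,-6,0,0,0,-0.09,1]
    - [0,-5,0,0,0,0,1]
    - [0,-5,0,0,0,0,1]
    - [0,-5,0,0,0,0,1]
    - [0,-5,0,0,0,0,1]
    - [0,-5,0,0,0,0,1]
    - [0,-5,0,0,0,0,1]
    - [0,-5,0,0,0,0,1]
    - [0,-5,0,0,0,0,1]
    - [0,0,0,0,0,0,1]

```text
t: 7.95
tcp_pos: [0.465, 0.01, 0.0509]
orientation: [3.141, 0.002, 3.072]
force: [4.2, -1.6, -3.7]
opening: 0.147
```

```bash
cat > chk.py <<'E'
from h import *
np.set_printoptions(precision=4,suppress=True)
yb=np.array([.083,.9966]);ims=[]
for c in("top","wrist"):
    f=grab(c);P=cloud(f);a={}
    for q,z in dict(mark=.05,pointer=.05,clamp_pin=.066,clamp_pivot=.043,v_seat=.0849).items():
        for r in manip.place_of(q,c)[:1]:
            p=atz(f,r["uv"],z);a[q]=p;print(c,q,np.round(r["uv"],1),round(r["confidence"],2),p)
    if "mark" in a and "pointer" in a: print("carriage y",(a["pointer"]-a["mark"])[:2]@yb)
    m=sel(P,.55,.62,-.06,.07,.055,.073)
    if m.sum()>50: rect(P,m,"v")
    im=f["image"]
    if "pointer" in a:
        o=np.array(np.linalg.inv(f["world_from_camera"]))@np.r_[a["pointer"],1];u=int(o[0]/o[2]*f["fx"]+f["cx"]);v=int(o[1]/o[2]*f["fy"]+f["cy"])
        im=im[max(0,v-30):v+30,max(0,u-40):u+40];print("crop origin",max(0,u-40),max(0,v-30))
    ims.append(cv2.resize(im,(400,300),interpolation=cv2.INTER_CUBIC))
import sys
cv2.imwrite("pics/%s.png"%sys.argv[1],cv2.cvtColor(np.hstack(ims),cv2.COLOR_RGB2BGR))
E
python3 chk.py a1
```

```text
top mark [297.9 136.2] 0.81 [ 0.6398 -0.0164  0.05  ]
top clamp_pivot [291.7 160.6] 0.7 [ 0.5874 -0.0034  0.043 ]
top v_seat [194.6 240.9] 0.68 [0.4122 0.1896 0.0849]
v 263 [586.4  -0.7] [50.  30.5] 85.56 med [ 0.5874 -0.0019  0.0671]
wrist clamp_pin [320.2 271.3] 0.87 [0.4664 0.0085 0.066 ]
wrist clamp_pivot [318.7 340. ] 0.56 [0.5276 0.0032 0.043 ]
```

View pics/a1.png

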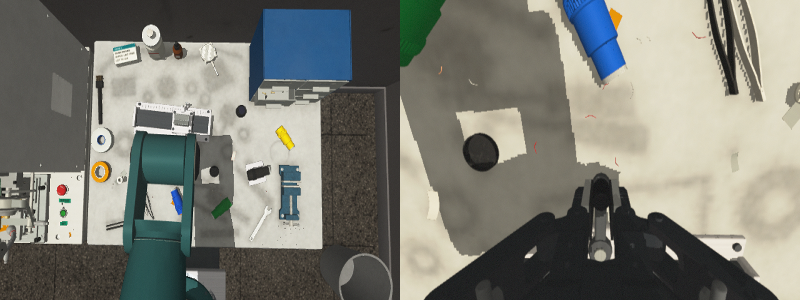

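The top view shows the carriage next to the fin with the arm clear of it; the wrist view shows the pin held in the jaws. About 11 mm remains, so I move 8 mm and zoom in.

Call:
step_arm:
  series:
    - [0,-4,0,0,0,0,1]
    - [0,-4,0,0,0,0,1]
    - [0,0,0,0,0,0,1]

```text
t: 8.85
tcp_pos: [0.4643, 0.0023, 0.0509]
orientation: [3.141, 0.001, 3.073]
force: [3.9, 0.7, -2.5]
opening: 0.153
```

```bash
cat > z.py <<'E'
from h import *
import sys
np.set_printoptions(precision=4,suppress=True)
fs=[grab("top") for _ in range(4)];f=fs[0];P=np.nanmedian([cloud(g) for g in fs],0)
rect(P,sel(P,.55,.62,-.07,.07,.055,.073),"v")
print([(q,np.round(r["uv"],1).tolist(),round(r["confidence"],2)) for q in("mark","pointer") for r in manip.place_of(q,"top")[:3]])
im=np.mean([g["image"] for g in fs],0).astype(np.uint8)[120:170,265:330]
cv2.imwrite("pics/%s.png"%sys.argv[1],cv2.cvtColor(cv2.resize(im,(780,600),interpolation=cv2.INTER_NEAREST),cv2.COLOR_RGB2BGR))
m=sel(P,.62,.66,-.06,.03,.035,.06)
for v,u in zip(*np.nonzero(m)):print((u,v),P[v,u])
E
python3 z.py a2
```

```text
v 272 [585.6  -8.4] [49.7 30.4] 85.92 med [ 0.586  -0.0082  0.0676]
[('mark', [298.6, 136.7], 0.8), ('mark', [295.0, 161.1], 0.46), ('pointer', [300.4, 139.7], 0.63)]
(np.int64(298), np.int64(136)) [ 0.6402 -0.0167  0.05  ]
(np.int64(297), np.int64(137)) [ 0.6383 -0.0144  0.0489]
(np.int64(298), np.int64(137)) [ 0.638  -0.0167  0.0504]
(np.int64(297), np.int64(138)) [ 0.636  -0.0145  0.0492]
(np.int64(298), np.int64(138)) [ 0.6358 -0.0168  0.0504]
(np.int64(298), np.int64(139)) [ 0.6353 -0.0162  0.042 ]
(np.int64(294), np.int64(141)) [ 0.6302 -0.0078  0.0448]
(np.int64(296), np.int64(141)) [ 0.629  -0.0126  0.051 ]
(np.int64(294), np.int64(142)) [ 0.6285 -0.0076  0.0426]
(np.int64(295), np.int64(142)) [ 0.627  -0.0104  0.0498]
(np.int64(296), np.int64(142)) [ 0.6273 -0.0125  0.0488]
(np.int64(297), np.int64(142)) [ 0.6281 -0.0143  0.0448]
(np.int64(298), np.int64(142)) [ 0.6285 -0.0164  0.0427]
(np.int64(294), np.int64(143)) [ 0.6261 -0.0077  0.0435]
(np.int64(295), np.int64(143)) [ 0.6259 -0.01    0.0444]
(np.int64(296), np.int64(143)) [ 0.6256 -0.0123  0.0462]
(np.int64(297), np.in
[... 616 characters left out ...]
296), np.int64(145)) [ 0.6218 -0.0122  0.0431]
(np.int64(297), np.int64(145)) [ 0.6218 -0.0144  0.0433]
(np.int64(298), np.int64(145)) [ 0.6218 -0.0165  0.0434]
(np.int64(281), np.int64(146)) [0.6204 0.0212 0.037 ]
(np.int64(282), np.int64(146)) [0.6207 0.0192 0.0353]
(np.int64(283), np.int64(146)) [0.6207 0.017  0.0352]
(np.int64(284), np.int64(146)) [0.6205 0.0146 0.0368]
(np.int64(285), np.int64(146)) [0.6206 0.0125 0.036 ]
(np.int64(286), np.int64(146)) [0.6208 0.0104 0.0355]
(np.int64(287), np.int64(146)) [0.6206 0.0081 0.0364]
(np.int64(288), np.int64(146)) [0.6206 0.0059 0.0366]
(np.int64(289), np.int64(146)) [0.6207 0.0037 0.0363]
(np.int64(290), np.int64(146)) [0.6207 0.0015 0.0366]
```

View pics/a2.png

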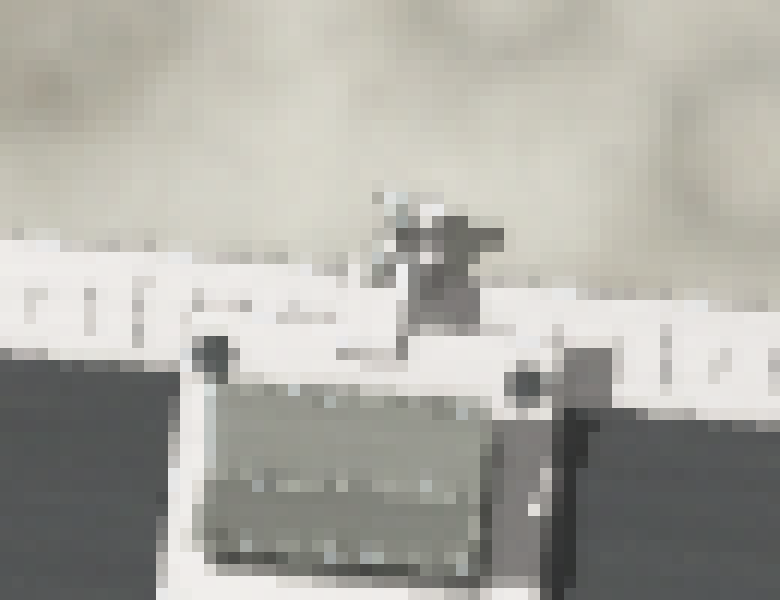

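The zoomed top view shows the pointer fin at crop (378,265) to the left of the index fin at (425,215). Depth puts the carriage about 3.2 mm short. I close the gap, then swing the lever back.

Call:
step_arm:
  series:
    - [0,-3.3,0,0,0,0,1]
    - [0,0,0,0,0,0,1]
    - [-0.3,6,0,0,0,0.1,1]
    - [-0.3,6,0,0,0,0.1,1]
    - [-0.3,6,0,0,0,0.1,1]
    - [-0.3,6,0,0,0,0.1,1]
    - [-0.3,6,0,0,0,0.1,1]
    - [-0.3,6,0,0,0,0.1,1]
    - [-0.3,6,0,0,0,0.1,1]
    - [-0.3,6,0,0,0,0.1,1]

```text
t: 10.15
tcp_pos: [0.4851, 0.0406, 0.0508]
orientation: [-3.141, 0.001, 2.27]
force: [2.3, -5.9, -0.3]
opening: 0.147
```

Call:
step_arm:
  series:
    - [-0.3,6,0,0,0,0.1,1]
    - [-0.3,6,0,0,0,0.1,1]
    - [-0.3,6,0,0,0,0.1,1]
    - [-0.3,6,0,0,0,0.1,1]
    - [-0.3,6,0,0,0,0.1,1]
    - [-0.3,6,0,0,0,0.1,1]
    - [-0.3,6,0,0,0,0.1,1]
    - [0,0,0,0,0,0,1]

```text
t: 10.95
tcp_pos: [0.5238, 0.0549, 0.0507]
orientation: [3.141, 0.001, 1.572]
force: [-1.0, -2.7, 2.9]
opening: 0.144
```

Call:
step_arm:
  series:
    - [0,4,0,0,0,0.08,1]
    - [0,2.5,0,0,0,0,1]
    - [0,0,0,0,0,0,1]

```text
t: 11.25
tcp_pos: [0.5292, 0.0548, 0.0505]
orientation: [-3.14, 0.0, 1.498]
force: [-6.3, -2.9, 7.8]
opening: 0.146
```

```bash
python3 -c "
from h import *
s=manip.read_state();p=s['tcp_pos']
plan([(p[0],p[1],.14,1.488,0,35),(.63,-.012,.155,1.488,-1)])"
```

```text
[[0.0,0.0,-29.8,0.0,0.0,0.003,0.0],[0.0,0.0,-29.9,0.0,0.0,0.004,0.0],[0.0,0.0,-29.8,0.0,0.0,0.003,0.0],[-14.6,26.5,-3.8,0.0,0.0,0.0,-1.0],[-14.5,26.5,-3.7,0.0,0.0,0.0,-1.0],[-14.6,26.5,-3.8,0.0,0.0,0.0,-1.0],[-14.5,26.4,-3.7,0.0,0.0,0.0,-1.0]]
```

Call:
step_arm:
  series:
    - [0,0,0,0,0,0,0]
    - [0,0,0,0,0,0,0]
    - [0,0,-30,0,0,0,0]
    - [0,0,-30,0,0,0,0]
    - [0,0,-30,0,0,0,0]
    - [0,0,0,0,0,0,-1]

```text
t: 11.85
tcp_pos: [0.5313, 0.055, 0.1446]
orientation: [3.136, -0.001, 1.496]
force: [-0.3, -0.6, 0.1]
opening: 0.653
```

```bash
python3 -c "
from h import *
plan([(.63,-.012,.155,1.488,-1)])"
```

```text
[[-19.8,34.5,-3.5,0.0,0.0,0.003,-1.0],[-19.7,34.5,-3.4,0.0,0.0,0.002,-1.0],[-19.6,34.6,-3.5,0.0,0.0,0.003,-1.0]]
```

Call:
step_arm:
  series:
    - [-20,34,-4,0,0,0.003,-1]
    - [-20,34,-4,0,0,0.002,-1]
    - [-20,34,-4,0,0,0.003,-1]
    - [0,0,0,0,0,0,-1]
    - [0,0,0,0,0,0,-1]

```text
t: 12.35
tcp_pos: [0.6266, -0.0134, 0.1511]
orientation: [-3.14, -0.0, 1.486]
force: [-0.3, 0.6, -0.6]
opening: 1.001
```

```bash
cat > w.py <<'E'
from h import *
import sys
np.set_printoptions(precision=4,suppress=True)
f=grab("wrist");P=cloud(f);print(manip.read_state()["tcp_pos"])
for q,z in dict(mark=.05,pointer=.05,clamp_pin=.066,clamp_pivot=.043,v_seat=.0849).items():
    for r in manip.place_of(q,"wrist")[:2]:print(q,np.round(r["uv"],1),round(r["confidence"],2),atz(f,r["uv"],z),dep(f,r["uv"]))
rect(P,sel(P,.55,.62,-.07,.07,.055,.0755),"v")
m=sel(P,.62,.66,-.06,.03,.0465,.056);print(m.sum());k=P[m]
for n,a in(("mark",k[k[:,0]>.6325]),("ptr",k[k[:,0]<=.6325])):
    if len(a):print(n,len(a),a.mean(0),a.min(0),a.max(0))
save(f,sys.argv[1]+".png")
E
python3 w.py w2
```

```text
[ 0.6262 -0.013   0.1514]
mark [331.4 199.1] 0.68 [ 0.635  -0.0152  0.05  ] [ 0.6353 -0.0294  0.0035]
clamp_pin [181.8 129.8] 0.94 [0.5276 0.053  0.066 ] [0.528  0.053  0.0669]
clamp_pin [277.2 197.1] 0.6 [ 0.592 -0.005  0.066] [ 0.5925 -0.0041  0.0692]
clamp_pivot [202.3 201.2] 0.82 [ 0.5214 -0.0097  0.043 ] [ 0.5234 -0.0085  0.0475]
v_seat [264.8 211. ] 0.94 [ 0.5848 -0.0096  0.0849] [ 0.5808 -0.0153  0.0675]
v_seat [181.5 128.9] 0.55 [0.5363 0.0542 0.0849] [0.528  0.0537 0.067 ]
v 2264 [585.9 -11.2] [50.6 30.9] 85.15 med [ 0.5846 -0.0085  0.0695]
68
mark 31 [ 0.6388 -0.0156  0.0501] [ 0.6362 -0.0173  0.0465] [ 0.6416 -0.0142  0.052 ]
ptr 37 [ 0.6284 -0.0145  0.0502] [ 0.6205 -0.0186  0.0466] [ 0.6314 -0.0107  0.0529]
```

View pics/w2.png

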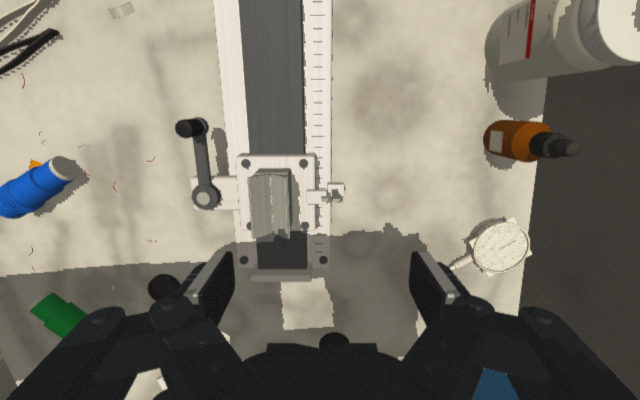

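The wrist view shows the pointer and index fin in line at about (331,191). The depth offset is about 0.2 mm, and the lever lies along the rail from (205,198) to (190,128). The job now moves to the lens.

```bash
python3 -c "
from h import *
plan([(.439,-.266,.19,1.79,-1)])"
```

```text
[[-33.5,-20.7,-4.7,0.0,0.0,-0.038,-1.0],[-32.7,-21.9,-4.7,0.0,0.0,-0.038,-1.0],[-31.9,-23.1,-4.7,0.0,0.0,-0.038,-1.0],[-31.0,-24.4,-4.7,0.0,0.0,-0.038,-1.0],[-30.0,-25.5,-4.7,0.0,0.0,-0.038,-1.0],[-29.0,-26.6,-4.7,0.0,0.0,-0.038,-1.0],[-28.0,-27.7,-4.6,0.0,0.0,-0.038,-1.0],[-26.9,-28.8,-4.7,0.0,0.0,-0.037,-1.0]]
```

Call:
step_arm:
  series:
    - [-34,-21,-5,0,0,-0.038,-1]
    - [-33,-22,-5,0,0,-0.038,-1]
    - [-32,-23,-5,0,0,-0.038,-1]
    - [-31,-24,-5,0,0,-0.038,-1]
    - [-30,-26,-5,0,0,-0.038,-1]
    - [-29,-27,-5,0,0,-0.038,-1]
    - [-28,-28,-5,0,0,-0.038,-1]
    - [-27,-29,-5,0,0,-0.038,-1]
    - [0,0,0,0,0,0,-1]
    - [0,0,0,0,0,0,-1]

```text
t: 13.65
tcp_pos: [0.4375, -0.2677, 0.1926]
orientation: [3.141, 0.0, 1.788]
force: [0.8, 0.5, -0.5]
opening: 0.998
```

```bash
cat > l.py <<'E'
from h import *
import sys
np.set_printoptions(precision=4,suppress=True)
s=manip.read_state();print(s["tcp_pos"],s["orientation"])
f=grab("wrist");P=cloud(f)
for q,z in dict(lens_mid=.044,lens=.044).items():
    for r in manip.place_of(q,"wrist")[:2]:print(q,np.round(r["uv"],1),round(r["confidence"],2),atz(f,r["uv"],z))
m=sel(P,.38,.5,-.33,-.2,.035,.08);rect(P,m,"lens>35");rect(P,sel(P,.38,.5,-.33,-.2,.05,.08),"lens>50");k=P[sel(P,.38,.5,-.33,-.2,.05,.08)][:,:2]
u,s_,v=np.linalg.svd(k-k.mean(0),full_matrices=False);print(k.mean(0),v[0],np.arctan2(v[0][1],v[0][0]))
rect(P,sel(P,.38,.5,-.33,-.2,.0045,.012),"rest")
save(f,sys.argv[1]+".png")
E
python3 l.py l1
```

```text
[ 0.4375 -0.2677  0.1926] [3.1409 0.0005 1.7882]
lens_mid [325.4 181.7] 0.88 [ 0.4407 -0.2643  0.044 ]
lens_mid [245.9  27. ] 0.59 [ 0.343  -0.1445  0.044 ]
lens [422.2 261.7] 0.87 [ 0.5634 -0.3289  0.044 ]
lens [319.6 147.7] 0.82 [ 0.4278 -0.2324  0.044 ]
lens>35 2263 [ 439.8 -268.2] [32.4 76.5] 13.75 med [ 0.4395 -0.2615  0.0572]
lens>50 2107 [ 440.3 -268.1] [31.1 76.5] 13.31 med [ 0.4397 -0.262   0.0575]
[ 0.4392 -0.2638] [ 0.2344 -0.9721] -1.3341991287150186
rest 1427 [ 449.3 -275.9] [106.2  98.3] 16.51 med [ 0.4285 -0.265   0.0069]
```

View pics/l1.png

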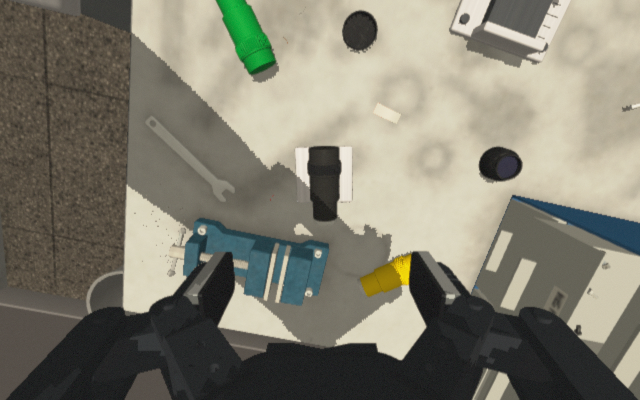

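The wrist view shows the black barrel centred at about (324,183), lying on the rest along the image vertical, with the vise and yellow barrel clear. I descend and grasp.

```bash
python3 -c "
from h import *
plan([(.440,-.267,.027,1.805,-.3)])"
```

```text
[[-0.2,0.3,33.0,0.0,0.0,-0.003,-0.3],[-0.1,0.3,33.0,0.0,0.0,-0.003,-0.3],[-0.2,0.3,33.0,0.0,0.0,-0.003,-0.3],[-0.1,0.4,33.1,0.0,0.0,-0.003,-0.3],[-0.2,0.3,33.0,0.0,0.0,-0.002,-0.3]]
```

Call:
step_arm:
  series:
    - [0,0.4,33,0,0,-0.004,-0.3]
    - [0,0.4,33,0,0,-0.004,-0.3]
    - [0,0.4,33,0,0,-0.004,-0.3]
    - [0,0.4,33,0,0,-0.003,-0.3]
    - [0,0.4,33,0,0,-0.002,-0.3]
    - [0,0,0,0,0,0,-0.3]

```text
t: 14.4
tcp_pos: [0.4383, -0.2648, 0.0231]
orientation: [-3.137, -0.005, 1.808]
force: [0.2, -0.9, -0.2]
opening: 0.653
```

Call:
step_arm:
  series:
    - [0,0,0,0,0,0,1]
    - [0,0,0,0,0,0,1]
    - [0,0,0,0,0,0,1]
    - [0,0,0,0,0,0,1]
  force: 40

```text
t: 14.8
tcp_pos: [0.4406, -0.2674, 0.0294]
orientation: [3.14, 0.002, 1.807]
force: [-3.2, 1.6, 8.9]
opening: 0.369
```

```bash
python3 -c "
from h import *
s=manip.read_state();print(s['tcp_pos'],s['orientation'],s['force'],s['torque'],s['opening'])
p=s['tcp_pos']
plan([(p[0],p[1],.14,1.805,1,35),(.586,-.012,.16,1.488,1,30)],claw=1)"
```

```text
[ 0.44058363 -0.26741732  0.02937076] [3.13985576e+00 1.73037219e-03 1.80686908e+00] [-3.23832806  1.64233202  8.90203202] [0.40296096 0.60000557 0.07255195] 0.36934328488803925
[[0.0,0.0,-27.7,0.0,0.0,0.0,1.0],[0.0,0.0,-27.6,0.0,0.0,0.001,1.0],[0.0,0.0,-27.7,0.0,0.0,0.0,1.0],[0.0,0.0,-27.6,0.0,0.0,0.001,1.0],[21.5,20.1,-2.0,0.0,0.0,0.032,1.0],[22.1,19.4,-2.0,0.0,0.0,0.032,1.0],[22.7,18.6,-2.0,0.0,0.0,0.032,1.0],[23.3,17.9,-2.0,0.0,0.0,0.032,1.0],[23.9,17.2,-2.0,0.0,0.0,0.031,1.0],[24.4,16.4,-2.0,0.0,0.0,0.032,1.0],[24.9,15.6,-2.0,0.0,0.0,0.031,1.0],[25.3,14.9,-2.0,0.0,0.0,0.032,1.0]]
[[25.8,14.0,-2.0,0.0,0.0,0.031,1.0],[26.3,13.2,-2.0,0.0,0.0,0.032,1.0]]
```

Call:
step_arm:
  series:
    - [0,0,-28,0,0,0,1]
    - [0,0,-28,0,0,0,1]
    - [0,0,-28,0,0,0,1]
    - [0,0,-28,0,0,0,1]
    - [22,20,-2,0,0,0.032,1]
    - [22,19,-2,0,0,0.032,1]
    - [23,19,-2,0,0,0.032,1]
    - [23,18,-2,0,0,0.032,1]
    - [24,17,-2,0,0,0.032,1]
    - [24,16,-2,0,0,0.032,1]
    - [25,16,-2,0,0,0.032,1]
    - [25,15,-2,0,0,0.032,1]

```text
t: 16.0
tcp_pos: [0.5565, -0.0615, 0.1568]
orientation: [3.14, 0.0, 1.55]
force: [0.4, 0.4, -1.1]
opening: 0.359
```

Call:
step_arm:
  series:
    - [26,14,-2,0,0,0.032,1]
    - [26,13,-2,0,0,0.032,1]
    - [0,0,0,0,0,0,1]
    - [0,0,0,0,0,0,1]
    - [0,0,0,0,0,0,1]

```text
t: 16.5
tcp_pos: [0.5843, -0.0121, 0.1598]
orientation: [3.141, 0.0, 1.487]
force: [0.2, -0.6, -0.9]
opening: 0.362
```

```bash
cat > v.py <<'E'
from h import *
import sys
np.set_printoptions(precision=4,suppress=True)
s=manip.read_state();print(s["tcp_pos"],s["orientation"],s["force"],s["opening"])
f=grab("wrist");P=cloud(f);p=s["tcp_pos"]
for q,z in dict(lens_mid=p[2]+.0146,v_seat=.0849,pointer=.05,mark=.05,clamp_pin=.066).items():
    for r in manip.place_of(q,"wrist")[:1]:print(q,np.round(r["uv"],1),round(r["confidence"],2),atz(f,r["uv"],z))
m=sel(P,.5,.65,-.12,.09,p[2]+.012,p[2]+.04)
for r in manip.masks_of("lens","wrist")[:1]:
    m=r["pixels"]&np.isfinite(P[...,0])&(P[...,2]>p[2]);rect(P,m,"lens")
save(f,sys.argv[1]+".png")
E
python3 v.py v1
```

```text
[ 0.5843 -0.0121  0.1598] [3.141  0.0001 1.4868] [ 0.2487 -0.5962 -0.9395] 0.362373044230416
lens_mid [321.1 263.7] 0.63 [ 0.5846 -0.0107  0.1744]
v_seat [241.3 124.6] 0.37 [0.5332 0.0545 0.0849]
pointer [374.3 194.3] 0.81 [ 0.631  -0.0154  0.05  ]
clamp_pin [240.8 126.4] 0.93 [0.5276 0.0527 0.066 ]
lens 0 [0. 0.] [0. 0.] 0.0 med [nan nan nan]
  return _methods._mean(a, axis=axis, dtype=dtype,
  ret = um.true_divide(
```

View pics/v1.png

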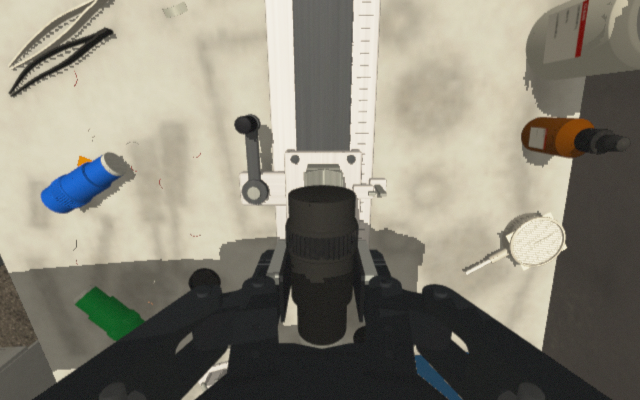

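The view shows the barrel held parallel to the rail above the V-block, the lever locked and the pointer (375,190) still in line. I shift about 2 mm in x and descend in stages.

Call:
step_arm:
  series:
    - [1,2,20,0,0,0,1]
    - [0,0,25,0,0,0,1]
    - [0,0,25,0,0,0,1]
    - [0,0,8,0,0,0,1]
    - [0,0,0,0,0,0,1]
    - [0,0,0,0,0,0,1]

```text
t: 17.45
tcp_pos: [0.5871, -0.0109, 0.0825]
orientation: [3.14, -0.0, 1.487]
force: [-0.2, -0.3, -0.2]
opening: 0.36
```

Call:
step_arm:
  series:
    - [0,0,2,0,0,0,1]
    - [0,0,2,0,0,0,1]
    - [0,0,2,0,0,0,1]
    - [0,0,0,0,0,0,1]
    - [0,0,0,0,0,0,1]

```text
t: 17.95
tcp_pos: [0.5866, -0.0108, 0.0754]
orientation: [-3.142, -0.0, 1.487]
force: [0.2, -0.2, -1.0]
opening: 0.361
```

Call:
step_arm:
  series:
    - [0,0,1,0,0,0,1]
    - [0,0,1,0,0,0,1]
    - [0,0,1,0,0,0,1]
    - [0,0,0,0,0,0,1]
    - [0,0,0,0,0,0,1]

```text
t: 18.45
tcp_pos: [0.5868, -0.0109, 0.0729]
orientation: [3.141, 0.0, 1.487]
force: [-1.8, 0.6, 6.3]
opening: 0.361
```

Call:
step_arm:
  series:
    - [0,0,1,0,0,0,1]
    - [0,0,0,0,0,0,1]
    - [0,0,0,0,0,0,1]

```text
t: 18.75
tcp_pos: [0.5864, -0.0108, 0.0713]
orientation: [-3.141, -0.0, 1.487]
force: [-3.2, -0.4, 1.7]
opening: 0.369
```

Call:
step_arm:
  series:
    - [0,-0.7,0.5,0,0,0,1]
    - [0,0,0.5,0,0,0,1]
    - [0,0,0,0,0,0,1]
    - [0,0,0,0,0,0,1]

```text
t: 19.15
tcp_pos: [0.5859, -0.0108, 0.0705]
orientation: [3.141, -0.0, 1.487]
force: [-3.3, 0.0, 3.1]
opening: 0.362
```

```bash
python3 -c "
from h import *
np.set_printoptions(precision=4,suppress=True)
s=manip.read_state();print(s['tcp_pos'],s['orientation'],s['force'],s['torque'],s['opening'])"
```

```text
[ 0.5859 -0.0108  0.0705] [ 3.1415 -0.      1.4868] [-3.2755  0.025   3.1392] [ 0.0365  0.5255 -0.0084] 0.36229282171500465
```

Call:
step_arm:
  series:
    - [0,-0.7,0.5,0,0,0,1]
    - [0,0,0.5,0,0,0,1]
    - [0,0,0,0,0,0,1]
    - [0,0,0,0,0,0,1]

```text
t: 19.55
tcp_pos: [0.5858, -0.0107, 0.0702]
orientation: [3.14, -0.0, 1.487]
force: [-3.0, 0.0, 9.4]
opening: 0.365
```

Call:
step_arm:
  series:
    - [0,-0.5,0.5,0,0,0,1]
    - [0,0,0,0,0,0,1]
    - [0,0,0,0,0,0,1]

```text
t: 19.85
tcp_pos: [0.5857, -0.0108, 0.0702]
orientation: [3.139, -0.0, 1.487]
force: [0.6, -0.2, 12.2]
opening: 0.366
```

Now 12 N straight down with almost no sideways force, and the tool has stopped sinking, so it bears on both faces. I hold and check.

Call:
step_arm:
  series:
    - [0,0,0,0,0,0,1]
    - [0,0,0,0,0,0,1]
    - [0,0,0,0,0,0,1]
    - [0,0,0,0,0,0,1]
    - [0,0,0,0,0,0,1]
    - [0,0,0,0,0,0,1]

```text
t: 20.45
tcp_pos: [0.5857, -0.0108, 0.0702]
orientation: [3.139, -0.0, 1.487]
force: [-0.3, 0.5, 12.2]
opening: 0.364
```

```bash
python3 v.py v2 2>/dev/null; python3 - <<'E'
from h import *
np.set_printoptions(precision=4,suppress=True)
f=grab("wrist");P=cloud(f);k=P[sel(P,.55,.65,-.06,.03,.0465,.056)]
for n,a in(("mark",k[k[:,0]>.6325]),("ptr",k[(k[:,0]<=.6325)&(k[:,0]>.622)])):
    if len(a):print(n,len(a),a.mean(0))
rect(P,sel(P,.55,.62,-.08,.06,.093,.108),"lens top");s=manip.read_state();print(s["force"],s["torque"],s["t"])
E
```

```text
[ 0.5857 -0.0108  0.0702] [ 3.1386 -0.0001  1.4868] [-0.3449  0.4675 12.1588] 0.36371427205544715
lens_mid [ 40.1 386.9] 0.76 [ 0.424  -0.0722  0.0848]
pointer [398.8 232.8] 0.97 [ 0.632  -0.0121  0.05  ]
mark [404.6 239.4] 0.67 [ 0.6354 -0.0167  0.05  ]
clamp_pin [195.1 137.8] 0.69 [0.5299 0.0536 0.066 ]
lens 0 [0. 0.] [0. 0.] 0.0 med [nan nan nan]
mark 80 [ 0.6383 -0.0154  0.0499]
ptr 82 [ 0.6284 -0.0142  0.05  ]
lens top 9500 [588.   -9.7] [53.5 77.6] 19.38 med [ 0.5864 -0.0025  0.099 ]
[-0.8443  0.6087 12.0432] [0.0065 0.0392 0.0519] 20.85
```

View pics/v2.png

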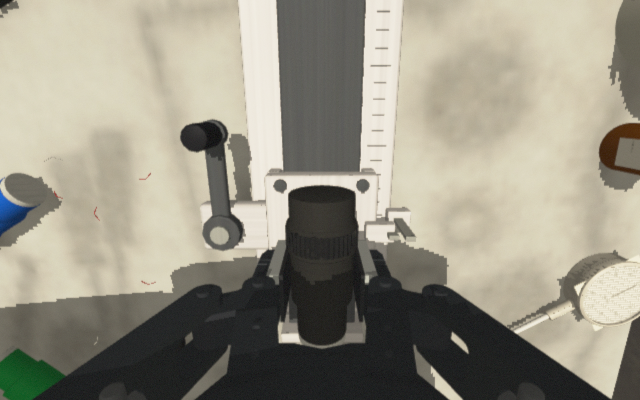

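The view shows the barrel in the V, the lever locked from (222,233) to (205,135), and the pointer and fin together at about (400,230). Everything is steady, so I hand in.

```bash
python3 -c "
from h import *
print(manip.close_job());print(manip.read_state()['force'])"
```

```text
the job is handed in; nothing more can be done
None
the job is handed in; nothing more can be done
```

The job is done and handed in at about 21 s of the 61 s allowed. I swung the clamp lever fully out, slid the carriage about 52 mm to the index fin and swung the lever back to its stop. Then I took the black barrel from its rest and laid it in the V-block. The arm is still gripping it and pressing down.

- **Push:** the last reading was about 12 N straight down with less than 1 N sideways, steady for a second. The tool stopped sinking at the expected height (0.0702 m), so the barrel bears on both faces. It first caught on the far face only, and I shifted it about 2 mm sideways to free it.
- **Carriage:** the pointer is 0.2 to 0.4 mm from the index fin by wrist-camera depth, and the pointer stayed there while the barrel was pressed.
- **Lever:** it lies along the rail, within about 0.02 rad of fully locked.
- **Barrel position:** centred in the V to about 1 to 2 mm along the rail, parallel to it.
- **Loupe, cap, roller and look-alikes:** I touched none of them.

**Failed or disagreeing checks:** at the end the network's lens mask was empty and its lens-middle point was plainly wrong. The network's pointer and mark pixels gave a larger offset, about 4 mm. I relied on the depth, force and picture instead.

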